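# Fit the hold-down bridge over the pin nest and start its captive screw

## Task

Set the loose hold-down bridge over the pin nest, flat on the fixture's two posts with both locating pins through its holes, and without pressing on the nest. Then start its captive thumbscrew by hand so that it cannot cross-thread: turn it backward (anticlockwise) until you feel it drop off the thread start, then forward (clockwise) about one full turn from there so that it bites, and no further. Finish holding the knob between the fingers, screw started and still; do not let go.

Things in the scene. Friction and masses are not known exactly. Their poses are not given: they have to be found in the camera images.
- fixture_base: Fixed aluminium base plate 90 x 228 x 10 mm, long axis y (from -111 to 117 mm), origin on the work surface under it. A steel post 44 x 26 mm stands at y = -80 mm and a longer steel boss block 44 x 62 mm at y = 37 to 99 mm; both tops are flat at z = 44 mm. A vertical locating pin, 12 mm thick, rises 14 mm from each top, its last 5 mm tapered. The boss block has the threaded hole.
- boss_mouth (a point): Centre of the 26 mm threaded hole in the boss block, at its top (base y = +78 mm, z = 44 mm). Right-hand thread, 24 mm nominal, 5 mm pitch; its first ridge starts 3 mm below the mouth on the base's -x side and winds down clockwise for 2.6 turns; clear bore inside the ridges 18 mm.
- pin_far (a point): Foot of the locating pin on the single post, on its flat top (base y = -80 mm, z = 44 mm).
- pin_near (a point): Foot of the locating pin on the boss block, on its flat top (base y = +50 mm, z = 44 mm), 28 mm from the threaded hole.
- bridge: Loose hold-down bridge, first lying on the work surface: bar 40 x 198 x 10 mm (y -97 to 101 mm), about 0.4 kg with its thumbscrew, which is at the +y end; balanced near y = +20 mm. Origin on the underside below the black grip, long axis y. Two 13.5 mm holes for the pins. It fits only with its y axis along the base's y; seated, its origin is 44 mm straight above the base's.
- bridge_grip (a point): On the bridge's black upright grip block (18 mm across in bridge x, 50 mm long in bridge y, from 10 to 43 mm above the underside): this point is at x = y = 0, 31 mm above the underside. Hold it across the 18 mm.
- hole_far (a point): Centre of the bridge's end hole at its underside (bridge y = -80 mm).
- hole_near (a point): Centre of the bridge's hole beside the screw, at its underside (bridge y = +50 mm).
- thumbscrew: Captive screw in the bridge at y = +78 mm, vertical, free to turn and slide in a steel ferrule (34 mm wide, 10 to 30 mm above the bridge's underside). Origin at its lower tip. Black round knob 34 mm wide 54 to 80 mm above the tip; shank 15 mm; its thread begins 5 mm above the tip, below the white line on the knob. It hangs 24 mm out of the lifted bridge and is pushed up by the boss's thread.
- knob_grip (a point): On the screw axis, 69 mm above the screw's tip, where the knob is best held.
- screw_turn (a joint): Turn of the screw in the bridge, rad, counted through whole turns, growing forward (clockwise from above). At 0 the thread's leading end points to the bridge's -x. Starts between 0.45 and 1.3. With the bridge seated, turning backward makes it drop off the thread start near 0 (by -0.3 at the latest, if it is free to fall); one turn forward from there is about 6.3.
- screw_depth (a joint): How far the screw's tip stands out below the bridge's underside, m: 0 on the work surface, 0.024 hanging. Seated: about 0.007 to 0.008 on the thread start, falls to about 0.012 at the drop, then grows by 0.005 for each forward turn (about 0.017 after one turn).
- loupe: Bystander: black loupe, 38 mm across, 36 mm high, standing near the front edge; origin under its centre. Leave it alone.
- side_cutters: Bystander: side cutters 60 x 104 x 11 mm, lying behind the bridge; origin under its centre. Leave them alone.
- tape_roll_green: Bystander: roll of tape 96 mm across, 24 mm high, lying behind the work; origin under its centre. Leave it alone.
- spare_nest: Nest of fragile spring pins, brown block 60 x 90 x 22 mm fixed on the base between post and boss (its top 32 mm above the work surface); origin under its centre. Nothing may press on it.

How it is judged:
By the outcome, as a careful person would: the job done as asked, in the order asked, and still so for the second after the job is handed in, while the arm keeps its last pose, push and grip.
It also fails if it takes over 70 s, if anything falls off the work surface, if the arm or the gripper's body presses on something with over 40 N, if the wrist force passes 120 N, or if a joint passes its speed limit or range.

## Robot

A 6-joint arm with a two-finger parallel gripper is mounted at the origin on a cart in front of the work surface, level with it; the furniture and walls round the work are solid. World frame = base frame: x ahead of the robot, y to its left, z up, the work surface at z = 0. Lengths are in mm, angles in rad, forces in N, time in s.
With the tool pointing down it reaches from about 400 to 925 mm from the base axis. Payload 12.5 kg.
Tool frame: the origin (TCP) lies on the centre line of the jaws, within the pads' length; the fingertips stand 14 mm ahead of it and the grasp point (between the pads) lies 5 mm behind it; z points along the fingers, y is the direction in which the jaws open and shut (so a half turn about z gives the same grasp; the last joint's range is limited). The gripper opens to 95 mm and grips with 3 to 60 N. Pads are 20 mm wide; open, the fingers measure 119 mm over their backs; the gripper's body (75 mm by 180 mm) begins 59 mm behind the grasp point.
Start: joints at [1.206, 0.491, 1.559, -0, 1.092, -0.106], TCP at [159.932, 604.208, 228.661] pointing down, gripper open.
Joint ranges: [-3.1, 3.1], [-0.84, 2.19], [0.05, 2.79], [-1.13, 4.28], [0.06, 2.93], [-2.69, 2.69]. Speed limits (rad/s): [2.22, 2.22, 2.79, 3.14, 3.14, 3.14].

## Interface

Orientations are given as [roll, pitch, yaw] about the fixed x, y, z axes, in that order (R = Rz(yaw) Ry(pitch) Rx(roll)).
In Python, from cell import * gives the robot as it stands.
- The arm moves only by the tool play_rows, never from a script. Its argument "moves" is a list of rows, each a list of 7 numbers: the shift along the tool's x, y, z in m, then the turn, a rotation vector about the tool's x, y, z in rad, then the opening in per cent of the stroke, from 0 (shut) to 100 (fully open). In form: [[tx, ty, tz, ax, ay, az, claw], ...]. A call has 1 to 8 rows; each row shifts and turns the pose as measured when the row begins, along the tool's axes as they then stand; what a row does not reach is not made up. A row lasts 1/10 s, in which the tool goes at most 50 mm and 8.59 degrees, less where a joint would pass 70% of its speed; a pose out of reach is approached as far as the arm can. A call is refused whole if a number of a shift passes 0.05 or a number of a turn 0.15, either way. A call with a gripper value outside its range is refused whole. The fingers move at their own pace and stop on an object; the grip force is fixed at half the most. Time passes only in rows, so rows that do not move let the fingers close. It gives the time, the measured TCP pose, the force and the opening at its end, in the units of the state.
- state(): the state, without advancing time (a new reading comes with each control period).
- read_camera(name): name is "scene" or "top" or "wrist"; returns a dict with "img" (384x512x3 uint8, red, green, blue), "fx", "fy", "cx", "cy" (pixels), "R" (3x3) and "t" (3): a world point X has camera coordinates R X + t. Camera axes: x right, y down, z forward; pixel columns grow to the right and rows downward; lengths in mm; the calibration is good to about 2 mm. A picture is of the moment at which its call begins. There is no depth.
- job_done(): hands the job in, once; it reports no verdict.
The state is a dict: "t": time; "joints": joint angles; "qvel": joint speeds; "tau": joint torques, N m; "eef_pos": TCP position; "tcp_rot": TCP orientation; "ft_force": force on the tool from outside, world axes, zero at the start; "moment": the same for the moment, N m; "opening": opening from 0.0 (shut) to 1.0 (fully open).
Only numpy, scipy, OpenCV 4.12 (cv2) and the standard library are available. Lean on these libraries where they do the work, as an engineer would, in place of code of your own. Each camera call takes 0.05 s, during which the arm holds its last target.

## Working session

There is one attempt and no reset: what is moved stays moved. The work goes in short steps, Python scripts to look and compute and a tool call to move; the robot and the scene stay as the last step left them, time stands still between calls to the robot, and variables do not carry over. Pictures are saved under pics/ and viewed, and the job is handed in when it is done.

Besides the shell and the picture viewer there is one more tool, called after "Request:" as a command line: name --pt "numbers of a row" for each row, then --argument value for the rest. play_rows: Moves the arm, as the interface text tells. Its arguments: {"type":"object","properties":{"moves":{"type":"array"}},"required":["moves"]}

```bash
mkdir -p pics; ls; python3 - <<'E'
from cell import *
import cv2
print(state())
for n in ["scene","top","wrist"]:
    c=read_camera(n); cv2.imwrite(f"pics/{n}0.png",c["img"][:,:,::-1]); print(n,c["fx"],c["cx"],c["cy"],c["R"],c["t"])
E
```

```text
pics
{'t': 0.0, 'joints': array([ 1.20638135e+00,  4.91552239e-01,  1.55943266e+00, -1.11956177e-05,
        1.09171498e+00, -1.05580299e-01]), 'qvel': array([-0.000615  ,  0.00107678,  0.00062989,  0.00110535,  0.00047772,
       -0.00225134]), 'tau': array([ 3.51937015e-03, -6.12650299e+01, -2.58178890e+01,  6.94908598e-02,
        4.81867057e-02, -6.27819281e-05]), 'eef_pos': array([159.85946592, 603.97772289, 228.07207355]), 'tcp_rot': array([-3.14049054e+00, -1.06810291e-04,  2.88276308e+00]), 'ft_force': array([-0.50288532, -0.70863403,  0.17389546]), 'moment': array([-0.03669605,  0.03049235, -0.01441027]), 'opening': 1.0004947740849943}
scene 470.41418724946726 247.7272139747853 192.60278298905482 [[-0.8677362  -0.49666386  0.01894464]
 [-0.38338569  0.6445944  -0.66144801]
 [ 0.31630571 -0.58122548 -0.74975172]] [429.05725861 330.09409469 918.917963  ]
top 431.07035016523923 249.80974931205665 194.6723407137922 [[ 0.01211096 -0.99992606 -0.00109489]
 [-0.99531316 -0.01195001 -0.09596312]
 [ 0.09594294  0.00225196 -0.99538429]] [-76.39106421 560.0306531  911.39976821]
wrist 298.78631565221303 254.84250466691935 192.0052732797836 [[ 0.25682946  0.96645575 -0.00138592]
 [ 0.92887844 -0.24644703  0.27649358]
 [ 0.26687725 -0.07229905 -0.96101477]] [-624.02609882  -30.49318139  390.66498348]
```

View pics/scene0.png

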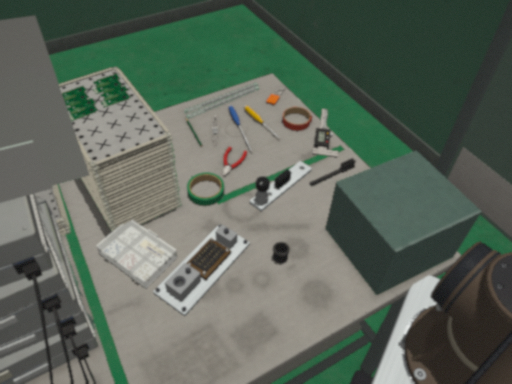

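View pics/top0.png

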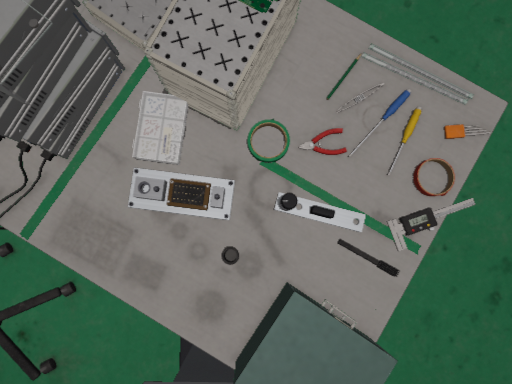

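View pics/wrist0.png

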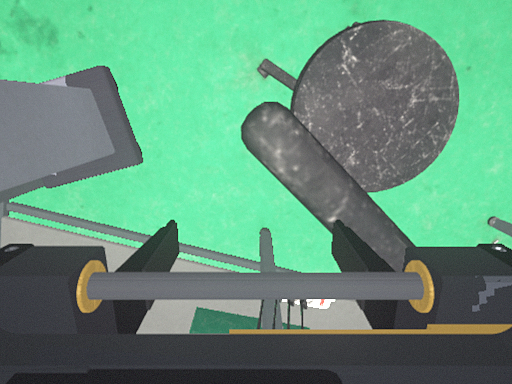

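```bash
cat > h.py <<'E'
import numpy as np, cv2
def ray(c,u,v,z):
    d=c["R"].T@np.array([(u-c["cx"])/c["fx"],(v-c["cy"])/c["fy"],1.]); o=-c["R"].T@c["t"]
    return o+d*(z-o[2])/d[2]
def proj(c,X):
    p=c["R"]@np.asarray(X,float)+c["t"]; return np.array([c["fx"]*p[0]/p[2]+c["cx"],c["fy"]*p[1]/p[2]+c["cy"]])
def crop(c,u0,v0,w,h,s,name):
    im=c["img"][v0:v0+h,u0:u0+w,::-1]; cv2.imwrite(name,cv2.resize(im,None,fx=s,fy=s,interpolation=cv2.INTER_CUBIC))
def quad(c,mask,z):
    cs,_=cv2.findContours(mask.astype(np.uint8),cv2.RETR_EXTERNAL,cv2.CHAIN_APPROX_NONE)
    k=max(cs,key=cv2.contourArea); return k
E
python3 - <<'E'
from cell import *
from h import *
c=read_camera("top"); np.save("/tmp/top.npy",c,allow_pickle=True)
crop(c,120,155,130,75,6,"pics/topfix.png"); crop(c,260,180,120,65,6,"pics/topbr.png")
s=read_camera("scene"); np.save("/tmp/scene.npy",s,allow_pickle=True)
crop(s,150,220,110,95,6,"pics/scfix.png"); crop(s,240,150,80,65,8,"pics/scbr.png")
for u,v in [(180,194),(320,210),(231,255)]: print(ray(c,u,v,10))
E
```

```text
[562.17857144  85.16349905  10.        ]
[ 530.40109944 -224.97899408   10.        ]
[429.52965085 -30.0723813   10.        ]
```

View pics/topfix.png

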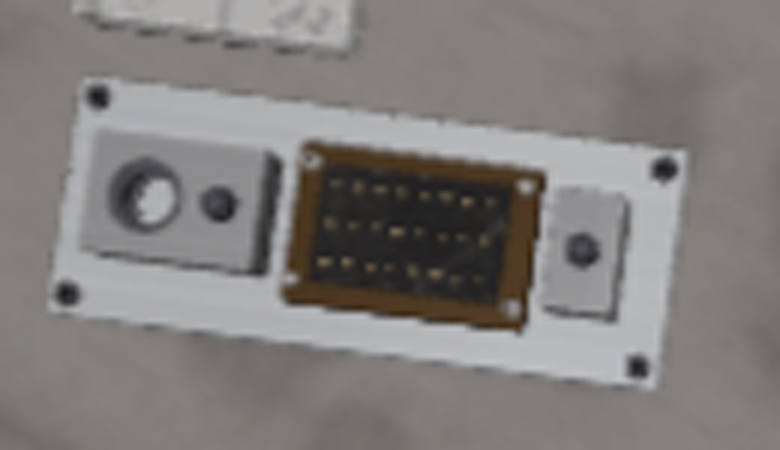

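View pics/topbr.png

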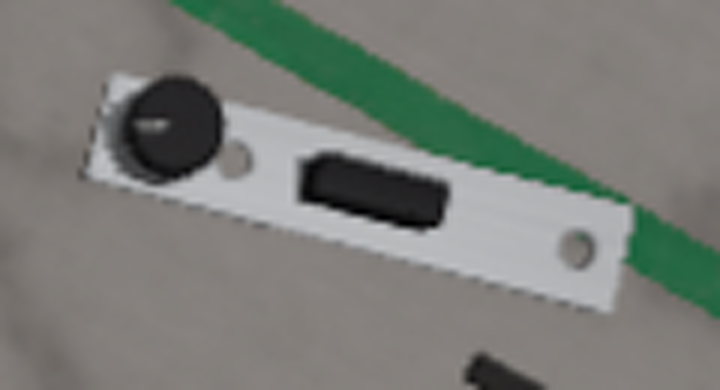

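View pics/scfix.png

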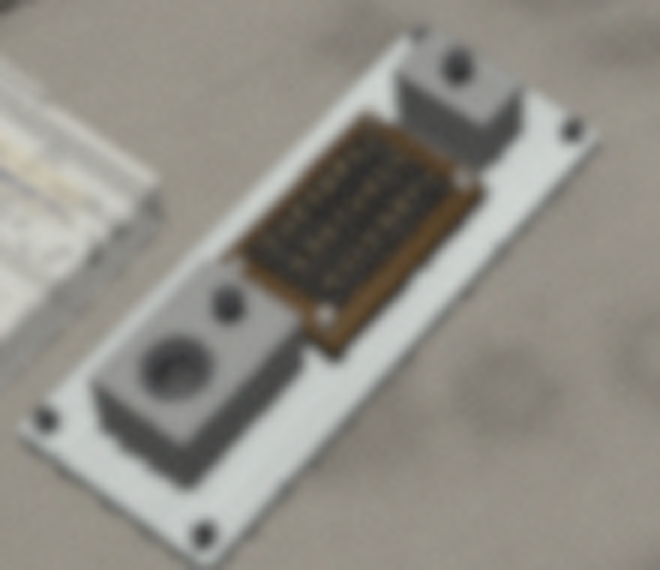

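View pics/scbr.png

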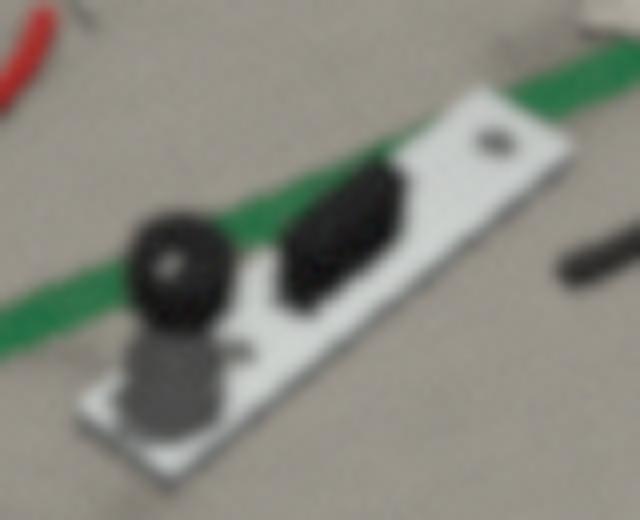

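```bash
python3 - <<'E'
from h import *
t=np.load("/tmp/top.npy",allow_pickle=True).item(); s=np.load("/tmp/scene.npy",allow_pickle=True).item()
def tri(a,b):
    P=[np.c_[c["R"],c["t"]] for c in (t,s)]
    n=[np.array([(p[0]-c["cx"])/c["fx"],(p[1]-c["cy"])/c["fy"]]) for c,p in ((t,a),(s,b))]
    X=cv2.triangulatePoints(P[0],P[1],n[0].reshape(2,1),n[1].reshape(2,1)); return (X[:3]/X[3]).ravel()
for c in (t,s): print("cam",-c["R"].T@c["t"], proj(c,[160,604,228]), proj(c,[0,0,0]))
# cabinet: top corners (top img) : (290,288) left-top ; scene candidates
for a,b in [((290,288),(333,195)),((290,288),(420,155)),((290,288),(480,212)),((290,288),(378,258)),((394,363),(420,155)),((394,363),(333,195)),((394,363),(480,212)),
  ((236,126),(98,223)),((148,50),(98,223)),((236,126),(177,150)),((236,105),(177,150)),((236,105),(108,222)),((148,50),(108,160))]:
    X=tri(a,b); print(a,b,X.round(),(proj(t,X)-a).round(1),(proj(s,X)-b).round(1))
E
```

```text
cam [470.88867103 -71.74547951 960.85165882] [-167.42472959  423.18060263] [213.67859814 459.55348086]
cam [208.20286929 534.41896646 899.17206293] [242.00251733 725.82736143] [467.37100126 361.58516392]
(290, 288) (333, 195) [ 372. -149.  130.] [0.5 1.3] [-1.3 -0. ]
(290, 288) (420, 155) [ 324. -126.  367.] [-0.7 58.9] [-47.6 -30. ]
(290, 288) (480, 212) [321.  75. 743.] [-355.4  264.5] [ -89.6 -284.1]
(290, 288) (378, 258) [ 296. -209. -139.] [14.3 19.3] [-26.3   0.8]
(394, 363) (420, 155) [ 243. -334.  161.] [0.9 2.4] [-2.1  0.2]
(394, 363) (333, 195) [ 322. -348.   34.] [-13.3 -54.3] [ 41.5 -18.2]
(394, 363) (480, 212) [  96. -495. -160.] [23.5 25.9] [-28.1   8.5]
(236, 126) (98, 223) [ 853.   16. -132.] [-17.4 -37.3] [31.5  6.5]
(148, 50) (98, 223) [837. 140.  68.] [ 5.4 13.3] [-14.1  -6.1]
(236, 126) (177, 150) [680. -38. 202.] [-3.1 -6.7] [5.9 1.2]
(236, 105) (177, 150) [707. -44. 189.] [0.9 2.1] [-1.9 -0.5]
(236, 105) (108, 222) [ 879.   -2. -158.] [-10.  -22.1] [19.9  5.2]
(148, 50) (108, 160) [771. 100. 254.] [3.2 7.5] [-7. -3.]
```

```bash
cat > meas.py <<'E'
from h import *
def axes(ps, L, W, ylo, yhi):
    pass
def bigmask(c,u0,v0,w,h,thr):
    g=c["img"].min(2).astype(int); m=np.zeros(g.shape,np.uint8); m[v0:v0+h,u0:u0+w]=(g[v0:v0+h,u0:u0+w]>thr); return m
def rect(c,m,z):
    k=max(cv2.findContours(m,cv2.RETR_EXTERNAL,cv2.CHAIN_APPROX_NONE)[0],key=cv2.contourArea)
    k=cv2.convexHull(k).reshape(-1,2)
    P=np.array([ray(c,u,v,z)[:2] for u,v in k]).astype(np.float32)
    return cv2.minAreaRect(P)
E
python3 - <<'E'
from meas import *
t=np.load("/tmp/top.npy",allow_pickle=True).item()
for thr in (165,175,185): print("bridge",rect(t,bigmask(t,262,180,112,55,thr),10))
for thr in (165,175,185):print("base",rect(t,bigmask(t,122,165,118,58,thr),10))
print(t["img"][205,300:360:6].tolist(), t["img"][205,262].tolist())
# point picks (crop px ->img)
T=lambda u,v:(260+u/6-.4,180+v/6-.4); F=lambda u,v:(120+u/6-.4,155+v/6-.4)
for n,p,z in [("hfar",T(577,248),10),("hnear",T(237,160),10),("grip",T(374,190),43),("knob",T(175,127),80)]: print(n,ray(t,*p,z))
for n,p,z in [("pfar",F(582,249),58),("pnear",F(220,204),58),("mouth",F(145,194),44),("c1",F(97,96),10),("c2",F(665,168),10),("c3",F(637,367),10),("c4",F(67,293),10)]: print(n,ray(t,*p,z))
E
```

```text
bridge ((524.42333984375, -234.81503295898438), (174.59776306152344, 38.949127197265625), 75.90422058105469)
bridge ((523.4124145507812, -238.35562133789062), (164.95367431640625, 38.1654052734375), 76.02735900878906)
bridge ((526.0882568359375, -177.43475341796875), (25.038291931152344, 2.6049985885620117), 79.34451293945312)
base ((564.2743530273438, 82.93708801269531), (224.1463623046875, 87.69342041015625), 83.35733032226562)
base ((560.8281860351562, 56.9034309387207), (170.6022186279297, 86.56241607666016), 83.5765609741211)
base ((515.3038940429688, 19.86595344543457), (8.901509284973145, 1.9659371376037598), 64.23600769042969)
[[129, 125, 121], [182, 184, 187], [149, 150, 153], [172, 173, 176], [179, 181, 184], [159, 161, 161], [49, 106, 73], [37, 103, 68], [35, 102, 67], [130, 126, 122]] [114, 109, 106]
hfar [ 507.23742691 -303.65034257   10.        ]
hnear [ 538.10646618 -178.83030447   10.        ]
grip [ 525.6826974  -223.76996498   43.        ]
knob [ 544.20111784 -149.75607599   80.        ]
pfar [5.54056855e+02 1.17632817e-01 5.80000000e+01]
pnear [568.40176277 127.58257481  58.        ]
mouth [573.18158249 157.55951048  44.        ]
c1 [613.38190555 185.20448458  10.        ]
c2 [588.97101015 -26.21402554  10.        ]
c3 [515.16141039 -17.13115001  10.        ]
c4 [539.90649741 193.51699678  10.        ]
```

Request:
play_rows --pt "-0.02 0 -0.03 0 0 0.02 100" --pt "-0.048 0 -0.03 0 0 0.08 100" --pt "-0.048 0.002 -0.02 0 0 0.08 100" --pt "-0.048 0.002 0 0 0 0.08 100" --pt "-0.048 0.002 0 0 0 0.08 100" --pt "-0.048 0.002 0 0 0 0.08 100" --pt "-0.048 0.002 0 0 0 0.08 100" --pt "-0.048 0.002 0 0 0 0.08 100"

```text
t: 1.05
eef_pos: [475.0, 441.8, 308.2]
tcp_rot: [-3.14, 0.001, 2.291]
ft_force: [-0.7, -0.1, 0.1]
opening: 0.998
```

Request:
play_rows --pt "-0.049 -0.006 0 0 0 0.08 100" --pt "-0.049 -0.006 0 0 0 0.08 100" --pt "-0.049 -0.006 0 0 0 0.08 100" --pt "-0.049 -0.006 0 0 0 0.08 100" --pt "-0.049 -0.006 0 0 0 0.08 100" --pt "-0.049 -0.006 0 0 0 0.08 100" --pt "-0.049 -0.006 0 0 0 0.08 100" --pt "-0.049 0 0 0 0 0.08 100"

```text
t: 1.85
eef_pos: [600.5, 68.3, 306.4]
tcp_rot: [-3.139, 0.002, 1.623]
ft_force: [0.4, 0.3, -0.1]
opening: 0.999
```

```bash
python3 - <<'E'
from cell import *
from h import *
w=read_camera("wrist"); np.save("/tmp/w1.npy",w,allow_pickle=True); crop(w,0,0,512,384,1.5,"pics/w1.png")
print(state()["eef_pos"], -w["R"].T@w["t"], w["R"])
for X in [(554,0,58),(568.4,127.6,58),(573,157.5,44)]: print(proj(w,X))
E
```

```text
[601.48229756  62.00701595 306.27839512] [596.49765168 146.25818134 461.09297254] [[ 0.99867709  0.05138606 -0.00188081]
 [ 0.04987044 -0.95901159  0.27894393]
 [ 0.01253011 -0.27866871 -0.96030555]]
[220.44193762 209.97757033]
[233.29829654 118.86138939]
[238.21107731  95.47318006]
```

View pics/w1.png

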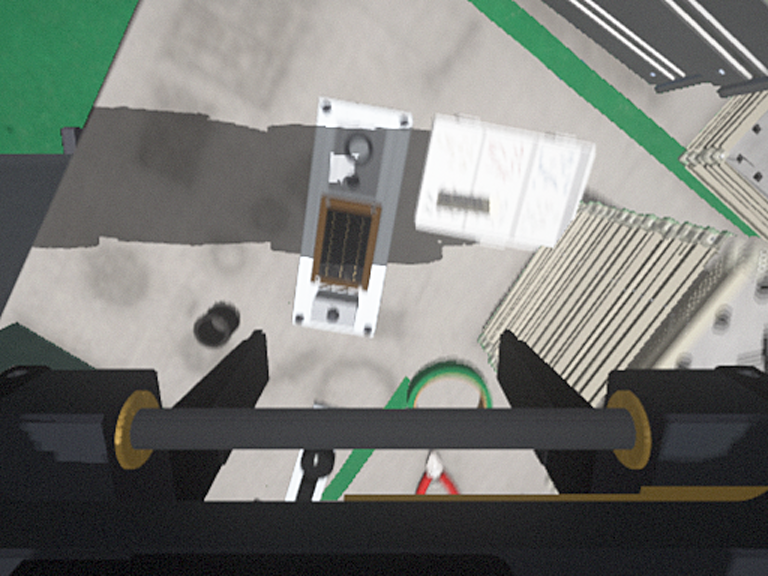

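Request:
play_rows --pt "-0.046 -0.006 0.01 0 0 0.05 100" --pt "-0.048 -0.006 0.02 0 0 0.05 100" --pt "-0.048 -0.006 0.03 0 0 0.05 100" --pt "-0.048 -0.006 0.03 0 0 0.05 100" --pt "-0.048 -0.006 0.03 0 0 0.05 100" --pt "-0.035 -0.005 0.03 0 0 0.04 100" --pt "0 0 0 0 0 0 100"

```text
t: 2.6
eef_pos: [548.1, -190.3, 167.7]
tcp_rot: [3.138, 0.004, 1.309]
ft_force: [-0.2, 0.6, 0.2]
opening: 1.003
```

```bash
python3 - <<'E'
from cell import *
from h import *
w=read_camera("wrist"); np.save("/tmp/w2.npy",w,allow_pickle=True); crop(w,0,0,512,384,1.5,"pics/w2.png")
print(state()["eef_pos"],state()["tcp_rot"])
for X in [(507,-303.6,10),(538,-178.8,10),(544,-150,80)]: print(proj(w,X))
E
```

```text
[ 549.40851315 -189.23622234  169.56766321] [3.13593095 0.00371294 1.3104098 ]
[245.85196683 278.49705484]
[242.49902664 172.76217927]
[236.92357207 156.28990002]
```

View pics/w2.png

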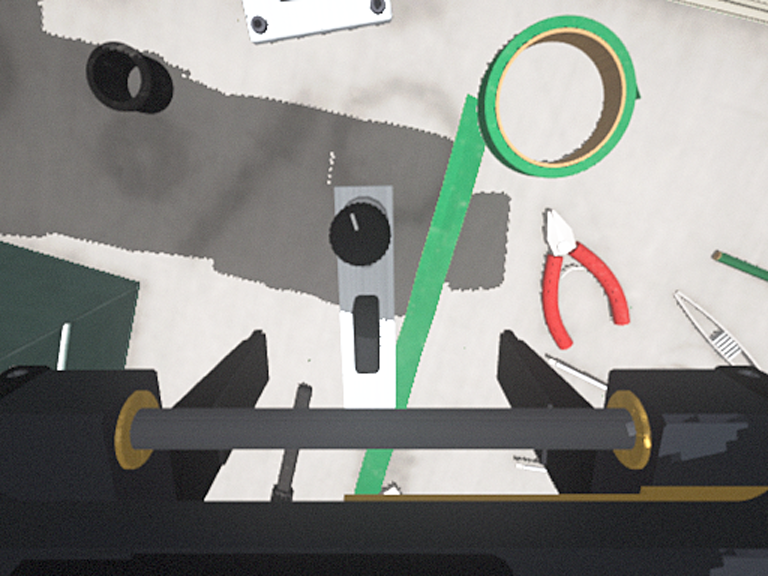

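```bash
python3 - <<'E'
from h import *
w=np.load("/tmp/w2.npy",allow_pickle=True).item()
print("knob",ray(w,240,155.3,80),"knobtop")
# grip mask in window
g=w["img"].max(2)[190:255,225:265]; m=np.zeros((384,512),np.uint8); m[190:255,225:265]=g<75
k=max(cv2.findContours(m,cv2.RETR_EXTERNAL,cv2.CHAIN_APPROX_NONE)[0],key=cv2.contourArea)
print(cv2.boundingRect(k)); P=np.array([ray(w,u,v,43)[:2] for u,v in k.reshape(-1,2)],np.float32); print(cv2.minAreaRect(P))
b=w["img"].min(2).astype(int)
for v in (215,225,240,255): 
    r=b[v,200:290]; print(v,r.tolist())
E
```

```text
knob [ 546.64593017 -149.87225293   80.        ] knobtop
(235, 197, 18, 51)
((528.7385864257812, -221.72129821777344), (54.2068977355957, 16.555097579956055), 76.71929931640625)
215 [229, 230, 227, 229, 231, 231, 230, 231, 231, 232, 229, 234, 231, 232, 230, 230, 230, 232, 232, 228, 230, 230, 231, 231, 232, 230, 238, 255, 255, 255, 255, 255, 255, 255, 255, 150, 49, 65, 63, 70, 71, 66, 69, 65, 68, 73, 63, 67, 65, 71, 60, 57, 53, 255, 255, 255, 255, 255, 255, 255, 255, 255, 255, 242, 226, 227, 229, 235, 171, 85, 96, 100, 101, 94, 93, 92, 92, 91, 83, 91, 90, 87, 91, 87, 90, 83, 77, 77, 215, 235]
225 [232, 232, 229, 231, 230, 231, 230, 230, 233, 230, 230, 229, 229, 230, 231, 231, 232, 234, 233, 231, 230, 230, 230, 228, 228, 227, 226, 251, 255, 255, 255, 255, 255, 255, 255, 247, 66, 73, 84, 89, 88, 86, 82, 79, 80, 82, 76, 81, 69, 77, 78, 67, 55, 251, 255, 255, 255, 255, 254, 255, 255, 255, 255, 245, 221, 159, 88, 100, 103, 102, 98, 99, 94, 93, 95, 94, 97, 88, 94, 94, 98, 95, 94, 83, 180, 232, 233, 231, 229, 231]
240 [228, 231, 228, 231, 235, 172, 157, 224, 233, 229, 229, 230, 230, 232, 230, 232, 229, 231, 229, 231, 229, 232, 230, 231, 232, 232, 230, 228, 255, 255, 255, 255, 255, 255, 255, 255, 159, 65, 74, 83, 91, 86, 84, 89, 84, 86, 89, 87, 89, 84, 85, 73, 44, 255, 255, 255, 255, 255, 254, 255, 255, 255, 255, 234, 75, 101, 101, 106, 103, 105, 93, 101, 94, 94, 94, 90, 91, 90, 86, 66, 213, 235, 231, 228, 230, 231, 231, 232, 234, 232]
255 [200, 144, 115, 186, 205, 233, 239, 234, 234, 231, 230, 231, 233, 231, 231, 232, 230, 232, 234, 234, 231, 233, 231, 230, 230, 228, 228, 227, 237, 255, 255, 255, 255, 255, 255, 255, 254, 255, 255, 254, 255, 254, 254, 255, 254, 254, 254, 255, 255, 255, 254, 254, 254, 255, 255, 255, 254, 254, 254, 255, 255, 255, 255, 237, 61, 93, 89, 90, 93, 96, 93, 90, 87, 86, 76, 169, 229, 233, 228, 228, 230, 231, 231, 231, 232, 227, 226, 227, 225, 228]
```

Request:
play_rows --pt "-0.02 -0.006 0.02 0 0 -0.02 100" --pt "-0.016 -0.006 0.03 0 0 0 100" --pt "0 0 0.02 0 0 0 100" --pt "0 0 0 0 0 0 100"

```text
t: 3.05
eef_pos: [532.2, -220.8, 101.5]
tcp_rot: [3.129, 0.005, 1.336]
ft_force: [0.3, -0.4, 0.6]
opening: 0.999
```

```bash
cat > st.py <<'E'
from cell import *
from h import *
s=state()
print("t",round(s["t"],2),"p",s["eef_pos"].round(2),"r",s["tcp_rot"].round(4),"F",s["ft_force"].round(1),"M",s["moment"].round(2),"op",round(float(s["opening"]),3),"j6",s["joints"][5].round(3))
E
python3 st.py
```

```text
t 3.05 p [ 532.16 -220.76  101.49] r [3.129  0.005  1.3355] F [ 0.3 -0.4  0.6] M [-0.07  0.05  0.04] op 0.999 j6 -0.27
```

Request:
play_rows --pt "-0.001 -0.004 0.03 0.012 0.005 0.005 100" --pt "0 0 0.025 0 0 0 100" --pt "0 0 0.01 0 0 0 100" --pt "0 0 0 0 0 0 100"

```text
t: 3.45
eef_pos: [533.3, -219.3, 40.7]
tcp_rot: [3.133, 0.002, 1.336]
ft_force: [0.1, -0.4, -0.2]
opening: 1.001
```

```bash
python3 st.py; python3 - <<'E'
from cell import *
from h import *
w=read_camera("wrist"); crop(w,100,150,312,234,2.5,"pics/w3.png")
E
```

```text
t 3.45 p [ 533.31 -219.34   40.68] r [3.1330e+00 1.8000e-03 1.3357e+00] F [ 0.1 -0.4 -0.2] M [-0.14  0.05  0.03] op 1.001 j6 -0.271
```

View pics/w3.png

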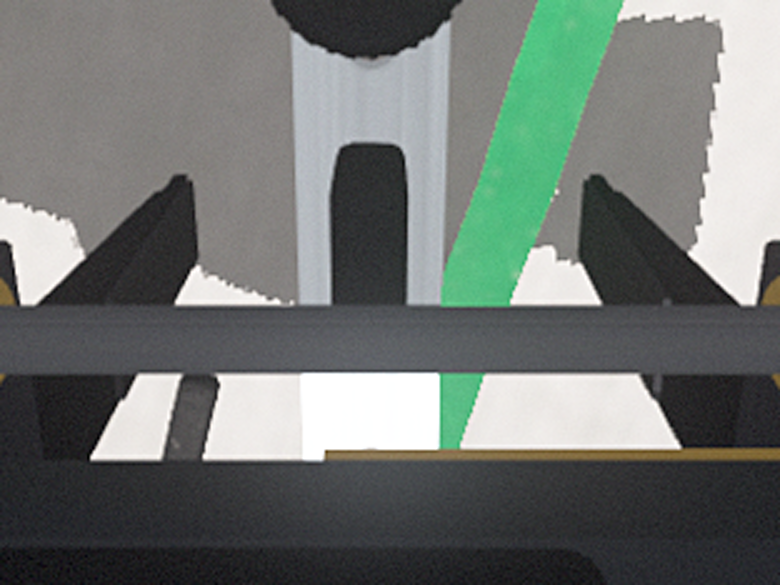

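Request:
play_rows --pt "-0.002 -0.006 0.008 0.008 0 0.005 100" --pt "0 0 0.005 0 0 0 100"

```text
t: 3.7
eef_pos: [528.4, -220.2, 30.6]
tcp_rot: [3.136, 0.003, 1.331]
ft_force: [-0.5, -0.2, 0.3]
opening: 1.002
```

```bash
python3 st.py
```

```text
t 3.7 p [ 528.43 -220.23   30.57] r [3.1364 0.0032 1.3313] F [-0.5 -0.2  0.3] M [-0.13  0.05  0.03] op 1.002 j6 -0.267
```

Well placed; go down 3 mm and close.

Request:
play_rows --pt "0 0 0.004 0.005 0.002 0 100" --pt "0 0 0 0 0 0 40" --pt "0 0 0 0 0 0 15" --pt "0 0 0 0 0 0 0" --pt "0 0 0 0 0 0 0" --pt "0 0 0 0 0 0 0"

```text
t: 4.3
eef_pos: [528.8, -220.7, 27.1]
tcp_rot: [3.141, 0.001, 1.331]
ft_force: [0.5, 0.3, 0.3]
opening: 0.635
```

```bash
python3 st.py
```

```text
t 4.3 p [ 528.78 -220.65   27.12] r [3.1405e+00 1.4000e-03 1.3309e+00] F [0.5 0.3 0.3] M [-0.08  0.04 -0.04] op 0.635 j6 -0.269
```

Request:
play_rows --pt "0 0 0 0 0 0 0" --pt "0 0 0 0 0 0 0" --pt "0 0 0 0 0 0 0" --pt "0 0 0 0 0 0 0" --pt "0 0 0 0 0 0 0" --pt "0 0 0 0 0 0 0" --pt "0 0 0 0 0 0 0" --pt "0 0 0 0 0 0 0"

```text
t: 5.1
eef_pos: [528.8, -220.7, 27.3]
tcp_rot: [3.14, 0.001, 1.331]
ft_force: [0.4, -0.9, 0.3]
opening: 0.188
```

```bash
python3 st.py
```

```text
t 5.1 p [ 528.79 -220.67   27.29] r [3.1404e+00 1.4000e-03 1.3307e+00] F [ 0.4 -0.9  0.3] M [-0.07  0.1  -0.03] op 0.188 j6 -0.269
```

Request:
play_rows --pt "0 0 -0.02 0 0 0 0" --pt "0 0 -0.04 0 0 0 0" --pt "0 0 -0.04 0 0 0 0" --pt "0.02 -0.001 -0.03 0 0 -0.01 0" --pt "0.04 -0.003 0 0 0 -0.02 0" --pt "0.04 -0.003 0 0 0 -0.02 0" --pt "0.04 -0.003 0 0 0 -0.02 0"

```text
t: 5.8
eef_pos: [547.5, -81.2, 159.3]
tcp_rot: [-3.137, -0.0, 1.396]
ft_force: [0.5, 1.1, -4.9]
opening: 0.186
```

```bash
python3 st.py
```

```text
t 5.8 p [547.46 -81.2  159.33] r [-3.1371e+00 -5.0000e-04  1.3960e+00] F [ 0.5  1.1 -4.9] M [-0.13  0.04 -0.01] op 0.186 j6 -0.092
```

Request:
play_rows --pt "0.04 -0.002 0 -0.002 0 -0.02 0" --pt "0.04 -0.002 0 -0.002 0 -0.02 0" --pt "0.04 -0.002 0 0 0 -0.02 0" --pt "0.03 -0.001 0 0 0 0 0" --pt "0.005 0 0 0 0 0 0" --pt "0 0 0 0 0 0 0"

```text
t: 6.4
eef_pos: [560.3, 83.9, 156.7]
tcp_rot: [-3.135, -0.0, 1.464]
ft_force: [0.4, -0.7, -4.3]
opening: 0.188
```

```bash
python3 st.py;  python3 - <<'E'
from cell import *
from h import *
w=read_camera("wrist"); np.save("/tmp/w4.npy",w,allow_pickle=True); crop(w,0,0,512,384,1.5,"pics/w4.png")
t=read_camera("top"); np.save("/tmp/t4.npy",t,allow_pickle=True); crop(t,120,140,130,90,6,"pics/t4.png")
s=read_camera("scene"); np.save("/tmp/s4.npy",s,allow_pickle=True); crop(s,130,170,130,145,4,"pics/s4.png")
E
```

```text
t 6.4 p [560.3   83.9  156.75] r [-3.1353e+00 -3.0000e-04  1.4644e+00] F [ 0.4 -0.7 -4.3] M [-0.18  0.08 -0.02] op 0.188 j6 0.137
```

View pics/w4.png

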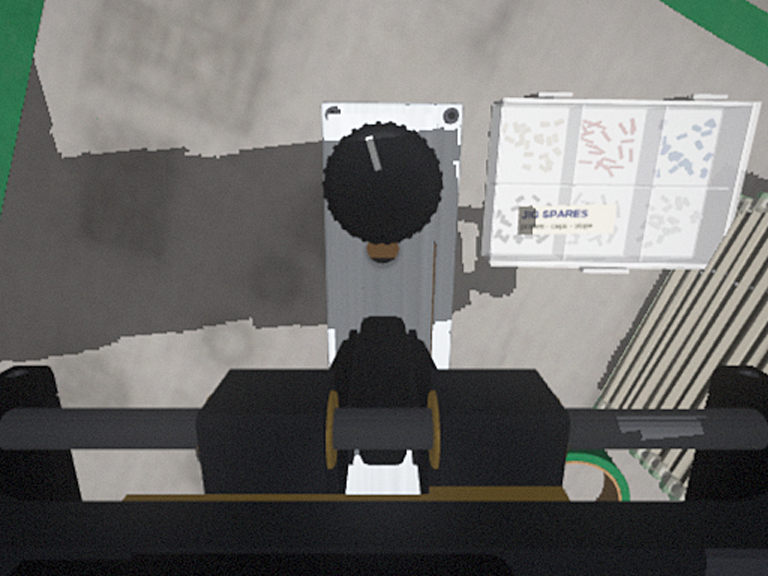

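View pics/t4.png

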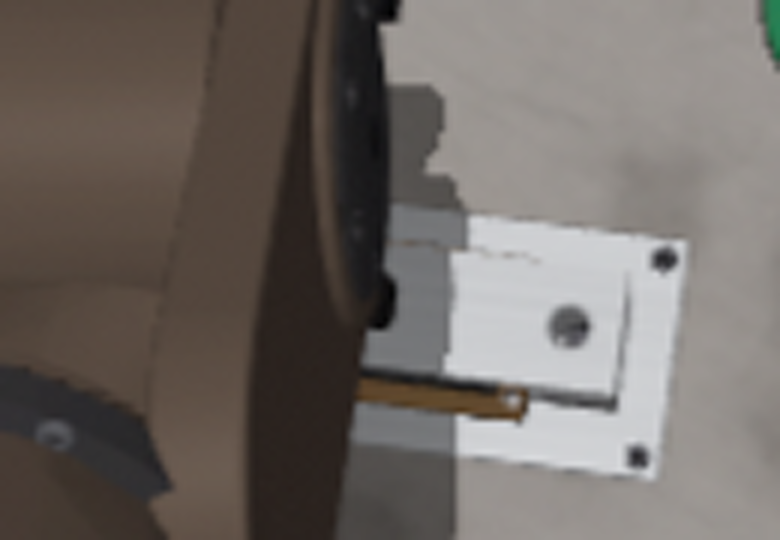

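View pics/s4.png

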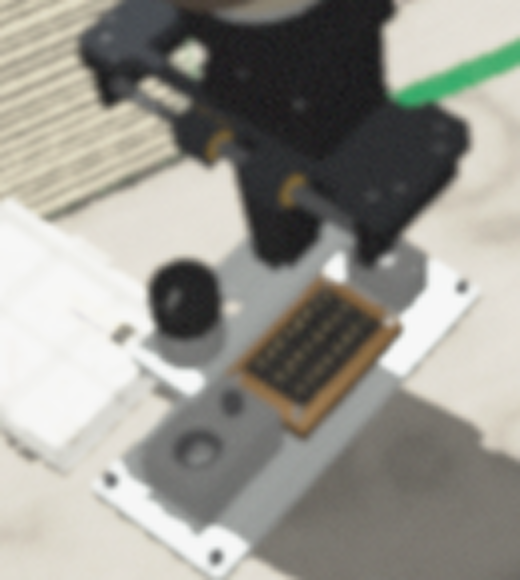

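```bash
python3 - <<'E'
from h import *
t=np.load("/tmp/t4.npy",allow_pickle=True).item();w=np.load("/tmp/w4.npy",allow_pickle=True).item();s=np.load("/tmp/s4.npy",allow_pickle=True).item();t0=np.load("/tmp/top.npy",allow_pickle=True).item()
zb=156.75-27.3
T=lambda u,v:(120+(u+.5)/6-.5,140+(v+.5)/6-.5)
F=lambda u,v:(120+(u+.5)/6-.5,155+(v+.5)/6-.5)
print("holefar t4",ray(t,*T(569,326),zb+10), "pinfar",ray(t0,*F(582,248),58))
W=lambda u,v:((u+.5)/1.5-.5,(v+.5)/1.5-.5)
print("knob w",ray(w,*W(383,182),zb+56))
print("corners w",ray(w,*W(333,112),10),ray(w,*W(451,115.5),10))
S=lambda u,v:(130+(u+.5)/4-.5,170+(v+.5)/4-.5)
print("scene: knob center",ray(s,*S(185,303),zb+43),"pin",ray(s,*S(233,401),58),"mouth",ray(s,*S(197,450),44))
crop(w,200,60,120,130,6,"pics/w4z.png")
E
```

```text
holefar t4 [550.70176218  -2.10278618 139.45      ] pinfar [5.54443722e+02 1.60250661e-01 5.80000000e+01]
knob w [568.08696035 155.12414422 185.45      ]
corners w [539.6333031  193.02670043  10.        ] [613.28964721 182.97325162  10.        ]
scene: knob center [564.89528685 153.8071705  172.45      ] pin [563.63695028 131.67384744  58.        ] mouth [568.76062441 158.76148092  44.        ]
```

View pics/w4z.png

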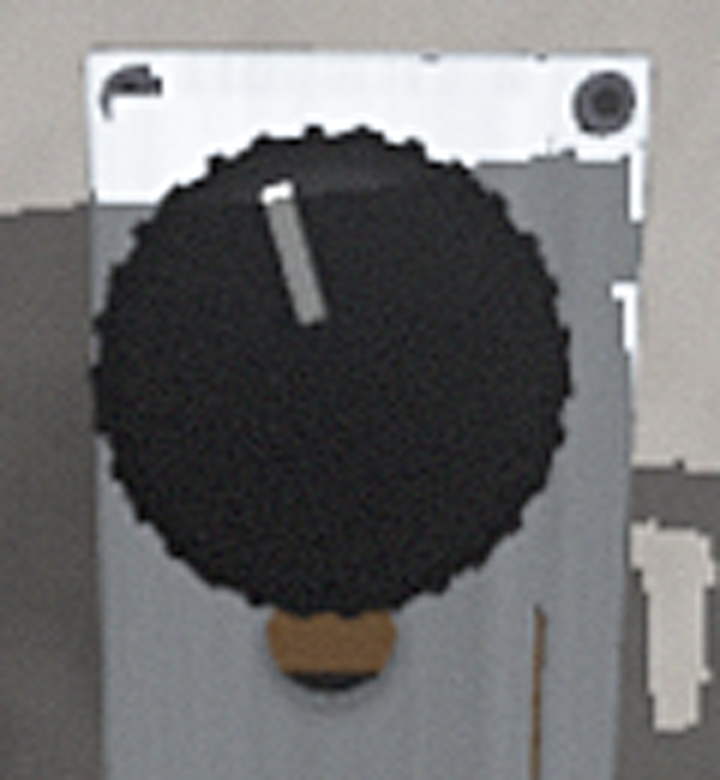

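Request:
play_rows --pt "0.0025 0.004 0.01 -0.007 0 0.008 0" --pt "0 0 0.02 0 0 0 0" --pt "0 0 0.015 0 0 0 0" --pt "0 0 0.005 0 0 0 0" --pt "0 0 0 0 0 0 0"

```text
t: 7.05
eef_pos: [566.2, 79.7, 103.6]
tcp_rot: [3.138, -0.0, 1.445]
ft_force: [0.2, 0.3, -4.6]
opening: 0.188
```

```bash
python3 st.py
```

```text
t 7.05 p [566.2   79.73 103.64] r [ 3.1383e+00 -1.0000e-04  1.4452e+00] F [ 0.2  0.3 -4.6] M [-0.17  0.09 -0.02] op 0.188 j6 0.151
```

Request:
play_rows --pt "0.006 -0.0024 0 0.003 0 -0.011 0" --pt "0 0 0 0 0 0 0" --pt "0 0 0 0 0 0 0"

```text
t: 7.35
eef_pos: [565.1, 85.9, 104.6]
tcp_rot: [3.14, -0.0, 1.456]
ft_force: [0.0, 0.0, -5.0]
opening: 0.191
```

```bash
python3 st.py
```

```text
t 7.35 p [565.11  85.95 104.61] r [ 3.140e+00 -3.000e-04  1.456e+00] F [ 0.  0. -5.] M [-0.16  0.09  0.01] op 0.191 j6 0.15
```

```bash
python3 - <<'E'
from cell import *
from h import *
w=read_camera("wrist"); np.save("/tmp/w5.npy",w,allow_pickle=True); crop(w,190,30,140,150,5,"pics/w5.png")
t=read_camera("top"); np.save("/tmp/t5.npy",t,allow_pickle=True); crop(t,180,160,65,60,9,"pics/t5.png")
s=read_camera("scene"); np.save("/tmp/s5.npy",s,allow_pickle=True); crop(s,140,200,120,115,5,"pics/s5.png")
E
python3 st.py
```

```text
t 7.5 p [565.02  85.88 104.49] r [ 3.1402e+00 -3.0000e-04  1.4558e+00] F [-0.4 -0.7 -4.3] M [-0.15  0.09 -0.04] op 0.189 j6 0.15
```

View pics/w5.png

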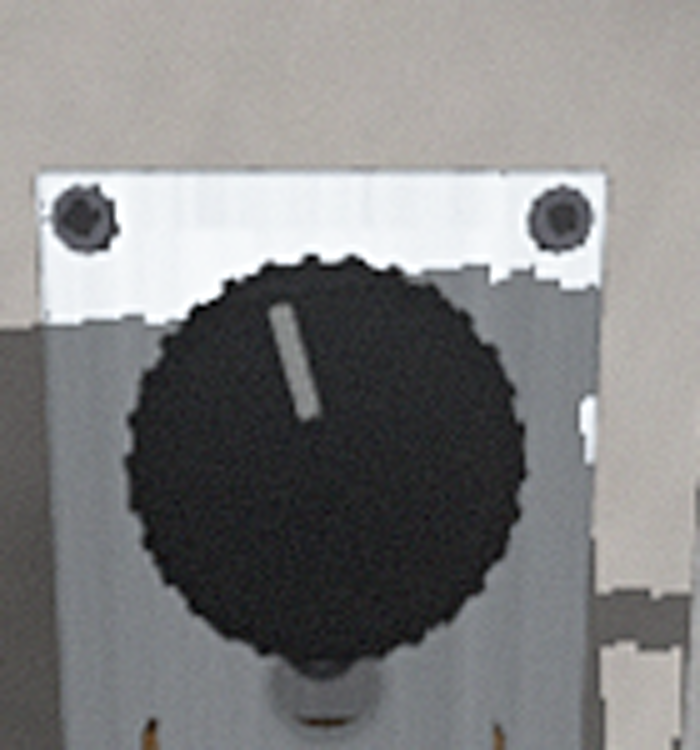

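View pics/t5.png

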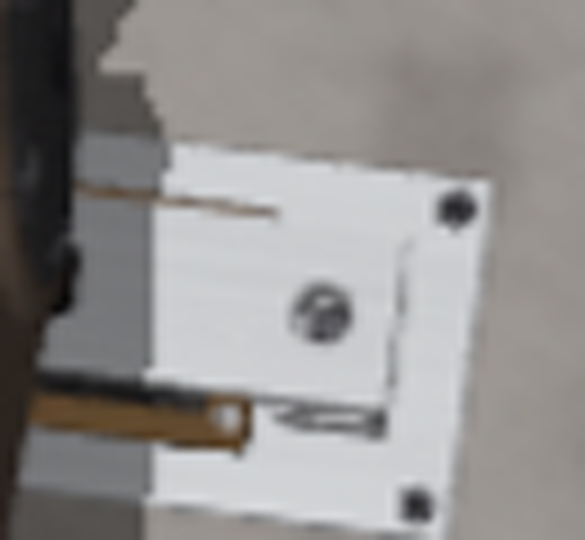

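View pics/s5.png

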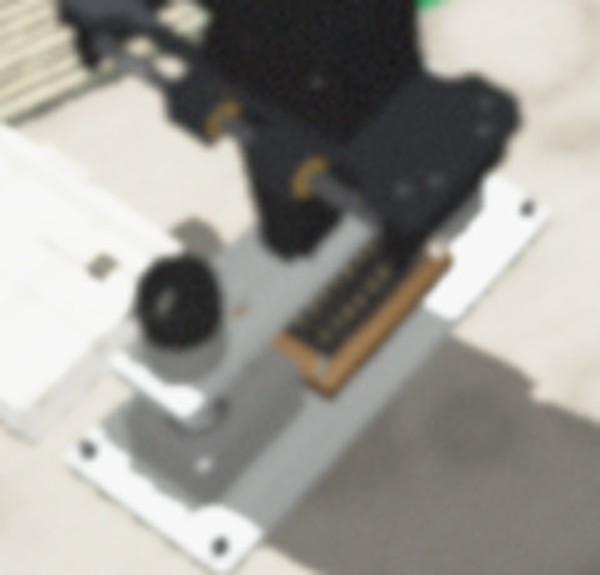

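```bash
python3 - <<'E'
from h import *
t=np.load("/tmp/t5.npy",allow_pickle=True).item();w=np.load("/tmp/w5.npy",allow_pickle=True).item();t0=np.load("/tmp/top.npy",allow_pickle=True).item()
zb=104.5-27.3
T=lambda u,v:(180+(u+.5)/9-.5,160+(v+.5)/9-.5)
W=lambda u,v:(190+(u+.5)/5-.5,30+(v+.5)/5-.5)
print("holefar",ray(t,*T(322,313),zb+10),"knob",ray(w,*W(326,456),zb+56),"corners",ray(w,*W(84,218),10),ray(w,*W(561,218),10))
yh=np.array([.1147,.9934])
a=ray(w,*W(84,218),10);b=ray(w,*W(561,218),10);m=(a+b)/2;print("mid",m)
c1=np.array([613.4,185.2]);c4=np.array([539.9,193.5]); 
# base screw-circle y in base from top picks
O=np.array([563.6,79.5]);print("corner base y",((c1+c4)/2-O)@yh, "angle",np.arctan2(*(b-a)[[1,0]]))
E
```

```text
holefar [5.54948695e+02 4.43429186e-01 8.72000000e+01] knob [573.11780559 157.27747629 133.2       ] corners [539.3828558  191.86031577  10.        ] [613.26902333 183.28348294  10.        ]
mid [576.32593957 187.57189936  10.        ]
corner base y 110.62182499999999 angle -0.11556448854245802
```

Request:
play_rows --pt "-0.0004 -0.0004 0.004 0 0 0 0" --pt "0 0 0.004 0 0 0 0" --pt "0 0 0.004 0 0 0 0" --pt "0 0 0 0 0 0 0"

```text
t: 7.9
eef_pos: [564.6, 85.5, 91.7]
tcp_rot: [3.14, -0.0, 1.456]
ft_force: [-0.8, 0.6, -4.3]
opening: 0.188
```

```bash
python3 st.py
```

```text
t 7.9 p [564.6   85.45  91.72] r [ 3.1396e+00 -3.0000e-04  1.4558e+00] F [-0.8  0.6 -4.3] M [-0.15  0.08 -0.03] op 0.188 j6 0.149
```

Request:
play_rows --pt "0 0 0.003 0 0 0 0" --pt "0 0 0.003 0 0 0 0" --pt "0 0 0.003 0 0 0 0" --pt "0 0 0 0 0 0 0"

```text
t: 8.3
eef_pos: [564.7, 85.4, 81.8]
tcp_rot: [3.14, -0.0, 1.456]
ft_force: [-0.2, -0.3, -4.4]
opening: 0.187
```

```bash
python3 st.py
```

```text
t 8.3 p [564.65  85.44  81.77] r [ 3.1398e+00 -3.0000e-04  1.4557e+00] F [-0.2 -0.3 -4.4] M [-0.12  0.1   0.04] op 0.187 j6 0.149
```

Request:
play_rows --pt "0 0 0.002 0 0 0 0" --pt "0 0 0.002 0 0 0 0" --pt "0 0 0 0 0 0 0"

```text
t: 8.6
eef_pos: [564.7, 85.5, 77.6]
tcp_rot: [3.14, -0.0, 1.456]
ft_force: [-0.7, 0.2, -3.5]
opening: 0.187
```

```bash
python3 st.py
```

```text
t 8.6 p [564.74  85.45  77.55] r [ 3.1397e+00 -4.0000e-04  1.4558e+00] F [-0.7  0.2 -3.5] M [-0.13  0.13  0.01] op 0.187 j6 0.149
```

Request:
play_rows --pt "0 0 0.002 0 0 0 0" --pt "0 0 0.002 0 0 0 0" --pt "0 0 0.001 0 0 0 0" --pt "0 0 0 0 0 0 0"

```text
t: 9.0
eef_pos: [564.8, 85.5, 72.2]
tcp_rot: [3.139, -0.0, 1.456]
ft_force: [-0.4, 0.6, -4.1]
opening: 0.186
```

```bash
python3 st.py
```

```text
t 9.0 p [564.81  85.46  72.24] r [ 3.1394e+00 -4.0000e-04  1.4559e+00] F [-0.4  0.6 -4.1] M [-0.11  0.13  0.01] op 0.186 j6 0.149
```

Request:
play_rows --pt "0 0 0.0007 0 0 0 0" --pt "0 0 0.0005 0 0 0 0" --pt "0 0 0 0 0 0 0"

```text
t: 9.3
eef_pos: [564.8, 85.5, 71.4]
tcp_rot: [3.139, -0.0, 1.456]
ft_force: [-0.8, -0.3, -4.3]
opening: 0.188
```

```bash
python3 st.py; python3 - <<'E'
from cell import *
from h import *
w=read_camera("wrist"); np.save("/tmp/w6.npy",w,allow_pickle=True); crop(w,150,0,200,150,4,"pics/w6.png")
s=read_camera("scene"); crop(s,140,200,120,115,5,"pics/s6.png")
E
```

```text
t 9.3 p [564.84  85.47  71.37] r [ 3.1393e+00 -4.0000e-04  1.4559e+00] F [-0.8 -0.3 -4.3] M [-0.1   0.18  0.02] op 0.188 j6 0.149
```

View pics/w6.png

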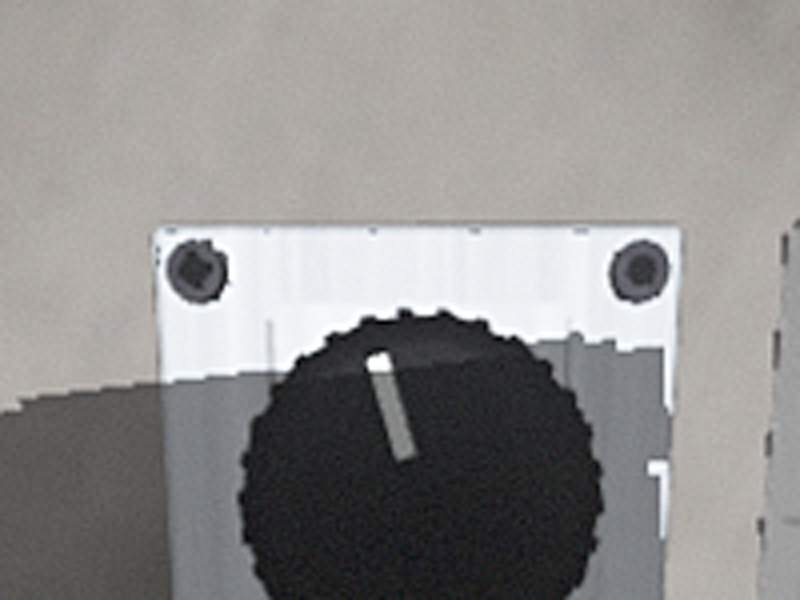

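View pics/s6.png

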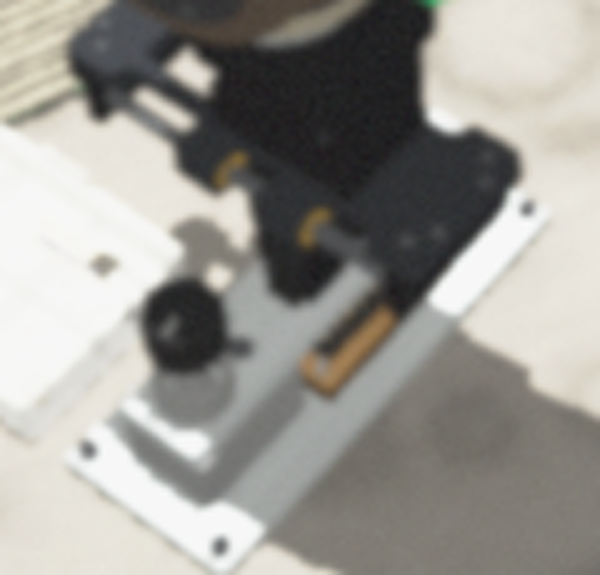

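Request:
play_rows --pt "0 0 0.0006 0 0 0 0" --pt "0 0 0.0003 0 0 0 0" --pt "0 0 0 0 0 0 0"

```text
t: 9.7
eef_pos: [564.9, 85.5, 71.4]
tcp_rot: [3.139, -0.0, 1.456]
ft_force: [-0.9, -0.8, -3.6]
opening: 0.189
```

```bash
python3 st.py
```

```text
t 9.7 p [564.86  85.46  71.35] r [ 3.1388e+00 -4.0000e-04  1.4559e+00] F [-0.9 -0.8 -3.6] M [-0.13  0.22  0.02] op 0.189 j6 0.149
```

Request:
play_rows --pt "0 0 0.0015 0 0 0 0" --pt "0 0 0.0015 0 0 0 0"

```text
t: 9.9
eef_pos: [564.9, 85.5, 71.2]
tcp_rot: [3.138, -0.0, 1.456]
ft_force: [-7.4, -1.2, 21.6]
opening: 0.188
```

```bash
python3 st.py
```

```text
t 9.9 p [564.92  85.47  71.23] r [ 3.1377e+00 -5.0000e-04  1.4561e+00] F [-7.4 -1.2 21.6] M [-0.2   1.82  0.04] op 0.188 j6 0.149
```

Request:
play_rows --pt "0 0 -0.0005 0 0 0 0" --pt "0 0 0 0 0 0 50" --pt "0 0 0 0 0 0 50" --pt "0 0 0 0 0 0 50" --pt "0 0 0 0 0 0 50" --pt "0 0 0 0 0 0 50"

```text
t: 10.5
eef_pos: [566.1, 85.5, 72.0]
tcp_rot: [3.135, -0.001, 1.456]
ft_force: [0.2, 0.3, 0.1]
opening: 0.489
```

```bash
python3 st.py
```

```text
t 10.5 p [566.09  85.51  72.  ] r [ 3.1348e+00 -1.0000e-03  1.4558e+00] F [0.2 0.3 0.1] M [-0.09  0.07 -0.03] op 0.489 j6 0.15
```

Request:
play_rows --pt "0 0 -0.01 0.006 0 0 55" --pt "0 0 -0.03 0 0 0 55" --pt "0 0 -0.03 0 0 0 55" --pt "0.01 0 -0.015 0 0 0 55" --pt "0.025 0 0 0 0 0 55" --pt "0.02 0 0 0 0 0 55" --pt "0.01 0 0 0 0 0 55" --pt "0 0 0 0 0 0 55"

```text
t: 11.3
eef_pos: [574.2, 151.6, 165.5]
tcp_rot: [3.14, -0.002, 1.455]
ft_force: [-0.3, 0.1, -0.5]
opening: 0.551
```

```bash
python3 st.py; python3 - <<'E'
from cell import *
from h import *
w=read_camera("wrist"); np.save("/tmp/w7.npy",w,allow_pickle=True); crop(w,0,0,512,384,1.5,"pics/w7.png")
t=read_camera("top"); crop(t,120,140,130,90,6,"pics/t7.png")
s=read_camera("scene"); crop(s,140,200,120,115,5,"pics/s7.png")
E
```

```text
t 11.3 p [574.2  151.57 165.51] r [ 3.1404e+00 -2.0000e-03  1.4546e+00] F [-0.3  0.1 -0.5] M [-0.1   0.08  0.04] op 0.551 j6 0.261
```

View pics/w7.png

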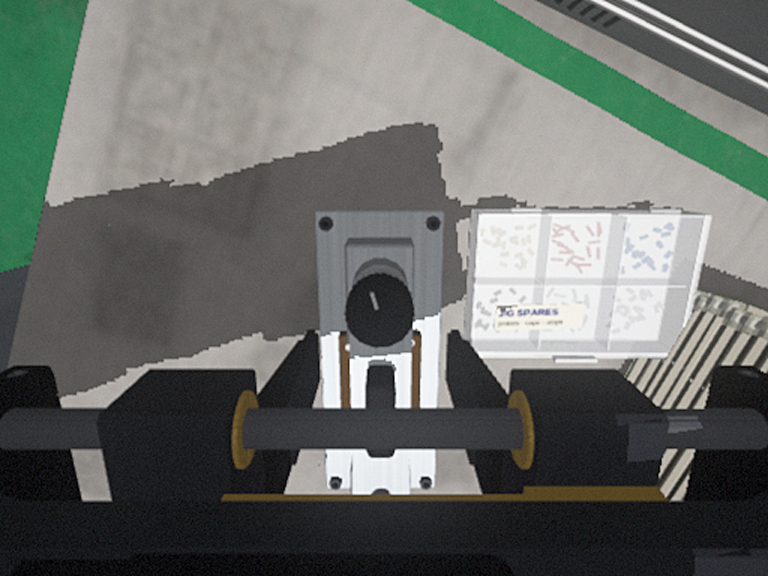

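View pics/s7.png

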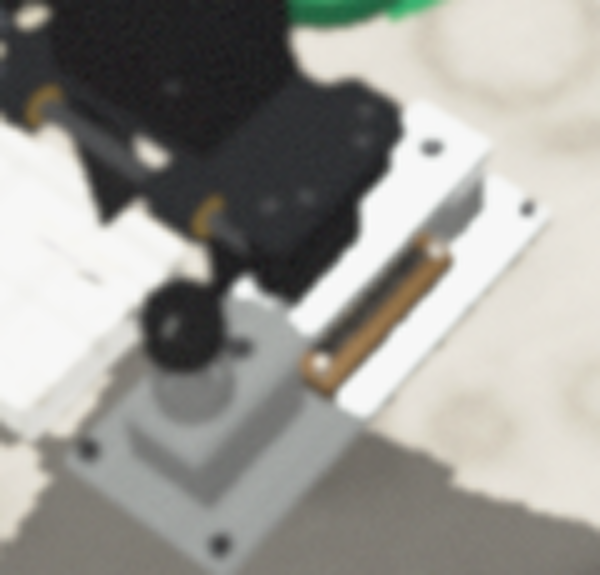

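View pics/t7.png

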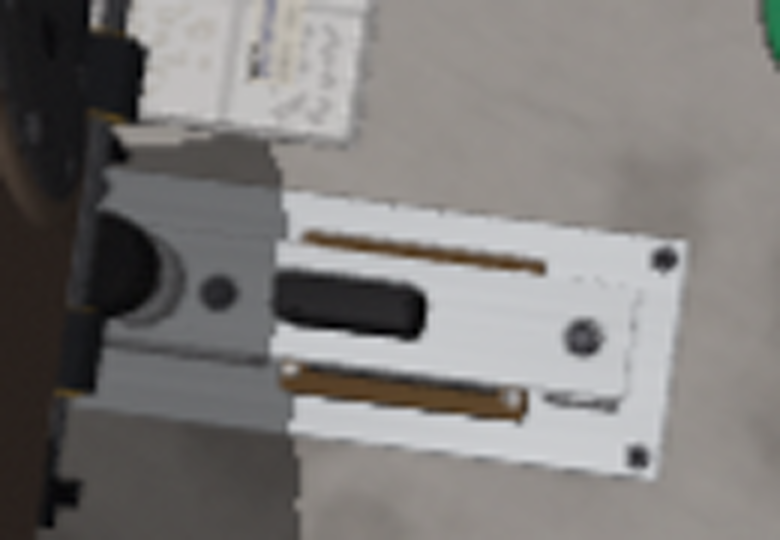

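```bash
python3 - <<'E'
from h import *
w=np.load("/tmp/w7.npy",allow_pickle=True).item()
for z in (114,116.5): print(ray(w,379.5/1.5-.2,309/1.5-.2,z))
E
```

```text
[573.50687758 159.57410288 114.        ]
[573.61920037 160.40746006 116.5       ]
```

Request:
play_rows --pt "0.006 -0.0016 0.005 0.001 -0.002 0 55" --pt "0 0 0.01 0 0 0 55" --pt "0 0 0.005 0 0 0 55" --pt "0 0 0 0 0 0 55"

```text
t: 11.85
eef_pos: [572.7, 154.8, 142.5]
tcp_rot: [-3.139, 0.001, 1.451]
ft_force: [0.2, 0.2, 0.0]
opening: 0.548
```

```bash
python3 st.py
```

```text
t 11.85 p [572.66 154.82 142.46] r [-3.1391e+00  1.2000e-03  1.4509e+00] F [0.2 0.2 0. ] M [-0.12  0.06  0.04] op 0.548 j6 0.273
```

Request:
play_rows --pt "0.0027 0.0003 0 -0.002 0.001 0 55" --pt "0 0 0.004 0 0 0 55" --pt "0 0 0.004 0 0 0 55" --pt "0 0 0.004 0 0 0 55" --pt "0 0 0.004 0 0 0 55" --pt "0 0 0 0 0 0 55"

```text
t: 12.45
eef_pos: [573.3, 157.4, 124.8]
tcp_rot: [-3.141, 0.0, 1.451]
ft_force: [-0.9, 0.1, 0.1]
opening: 0.548
```

```bash
python3 st.py;python3 - <<'E'
from cell import *
from h import *
w=read_camera("wrist"); np.save("/tmp/w8.npy",w,allow_pickle=True); crop(w,130,140,250,190,3,"pics/w8.png")
E
```

```text
t 12.45 p [573.33 157.39 124.79] r [-3.1409e+00  3.0000e-04  1.4507e+00] F [-0.9  0.1  0.1] M [-0.11  0.08  0.01] op 0.548 j6 0.277
```

View pics/w8.png

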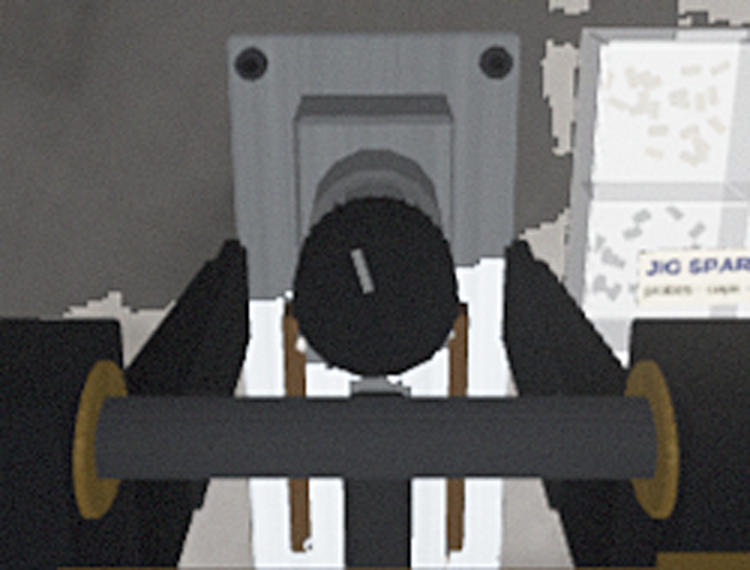

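Request:
play_rows --pt "0 0 0.005 0 0 0 55" --pt "0 0 0.006 0 0 0 55" --pt "0 0 0.006 0 0 0 55" --pt "0 0 0.003 0 0 0 55" --pt "0 0 0 0 0 0 45"

```text
t: 13.0
eef_pos: [573.5, 157.4, 103.3]
tcp_rot: [-3.141, 0.0, 1.451]
ft_force: [-0.3, 0.7, 0.8]
opening: 0.506
```

```bash
python3 st.py
```

```text
t 13.0 p [573.47 157.4  103.29] r [-3.1413e+00  2.0000e-04  1.4507e+00] F [-0.3  0.7  0.8] M [-0.15  0.06 -0.01] op 0.506 j6 0.277
```

Request:
play_rows --pt "0 0 0.001 0 0 0 0" --pt "0 0 0 0 0 0 0" --pt "0 0 0 0 0 0 0" --pt "0 0 0 0 0 0 0"

```text
t: 13.4
eef_pos: [573.4, 157.4, 102.3]
tcp_rot: [-3.141, 0.0, 1.451]
ft_force: [-0.2, 0.1, -0.9]
opening: 0.351
```

```bash
python3 st.py
```

```text
t 13.4 p [573.44 157.4  102.28] r [-3.1411e+00  2.0000e-04  1.4506e+00] F [-0.2  0.1 -0.9] M [-0.08  0.04  0.  ] op 0.351 j6 0.277
```

Request:
play_rows --pt "0 0 0.0003 0 0 -0.05 0" --pt "0 0 0.0003 0 0 -0.1 0" --pt "0 0 0.0003 0 0 -0.1 0" --pt "0 0 0.0003 0 0 -0.1 0" --pt "0 0 0.0003 0 0 -0.1 0" --pt "0 0 0.0003 0 0 -0.1 0"

```text
t: 14.0
eef_pos: [573.4, 157.6, 102.0]
tcp_rot: [3.141, -0.0, 2.02]
ft_force: [-1.1, -0.3, 2.4]
opening: 0.348
```

```bash
python3 st.py
```

```text
t 14.0 p [573.43 157.64 102.02] r [ 3.1408 -0.      2.0199] F [-1.1 -0.3  2.4] M [-0.11  0.37 -0.02] op 0.348 j6 -0.292
```

Request:
play_rows --pt "0 0 0.0003 0 0 -0.1 0" --pt "0 0 0.0003 0 0 -0.1 0" --pt "0 0 0.0003 0 0 -0.1 0" --pt "0 0 0.0003 0 0 -0.1 0"

```text
t: 14.4
eef_pos: [573.2, 157.7, 102.1]
tcp_rot: [3.141, 0.0, 2.437]
ft_force: [-1.4, 0.0, 1.9]
opening: 0.346
```

```bash
python3 st.py
```

```text
t 14.4 p [573.16 157.72 102.11] r [3.1405e+00 4.0000e-04 2.4369e+00] F [-1.4  0.   1.9] M [-0.07  0.29 -0.03] op 0.346 j6 -0.709
```

Request:
play_rows --pt "0 0 0.0004 0 0 -0.06 0" --pt "0 0 0.0004 0 0 -0.06 0" --pt "0 0 0.0004 0 0 -0.06 0" --pt "0 0 0.0004 0 0 -0.06 0"

```text
t: 14.8
eef_pos: [573.0, 157.5, 102.2]
tcp_rot: [3.14, 0.001, 2.689]
ft_force: [-1.3, -0.4, 2.9]
opening: 0.351
```

```bash
python3 st.py
```

```text
t 14.8 p [573.01 157.53 102.18] r [3.1405e+00 1.4000e-03 2.6887e+00] F [-1.3 -0.4  2.9] M [-0.25  0.32 -0.01] op 0.351 j6 -0.961
```

Request:
play_rows --pt "0 0 0.0005 0 0 -0.05 0" --pt "0 0 0.0005 0 0 -0.05 0" --pt "0 0 0.0005 0 0 -0.05 0"

```text
t: 15.1
eef_pos: [572.8, 157.3, 101.4]
tcp_rot: [3.141, 0.002, 2.846]
ft_force: [-0.5, -0.5, -0.3]
opening: 0.351
```

```bash
python3 st.py;python3 - <<'E'
from cell import *
from h import *
w=read_camera("wrist"); np.save("/tmp/w9.npy",w,allow_pickle=True); crop(w,130,140,250,190,3,"pics/w9.png")
E
```

```text
t 15.1 p [572.78 157.28 101.37] r [3.1410e+00 1.7000e-03 2.8457e+00] F [-0.5 -0.5 -0.3] M [-0.08  0.08  0.  ] op 0.351 j6 -1.118
```

View pics/w9.png

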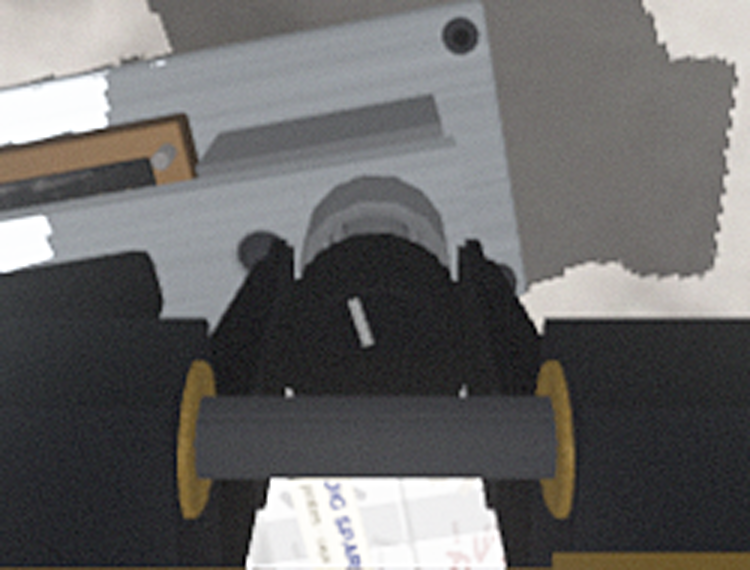

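Request:
play_rows --pt "-0.0004 0.0002 0.0007 0 0.001 0 0" --pt "0 0 0.0007 0 0 0 0" --pt "0 0 0.0007 0 0 0 0" --pt "0 0 0.0005 0 0 0 0" --pt "0 0 0.0005 0 0 0 0"

```text
t: 15.65
eef_pos: [572.8, 157.3, 98.0]
tcp_rot: [3.141, -0.0, 2.845]
ft_force: [-1.3, 0.0, 2.3]
opening: 0.345
```

```bash
python3 st.py
```

```text
t 15.65 p [572.85 157.27  97.97] r [ 3.1415e+00 -3.0000e-04  2.8446e+00] F [-1.3  0.   2.3] M [-0.11  0.15 -0.  ] op 0.345 j6 -1.117
```

Request:
play_rows --pt "0 0 0.0005 0 0 0 0" --pt "0 0 0.0004 0 0 0 0"

```text
t: 15.85
eef_pos: [573.0, 157.3, 97.4]
tcp_rot: [3.141, 0.0, 2.844]
ft_force: [-1.7, -0.3, 3.9]
opening: 0.352
```

```bash
python3 st.py
```

```text
t 15.85 p [573.01 157.3   97.42] r [3.1413e+00 2.0000e-04 2.8443e+00] F [-1.7 -0.3  3.9] M [-0.18  0.39 -0.01] op 0.352 j6 -1.117
```

Request:
play_rows --pt "0 0 0.0001 0 0 0.06 0" --pt "0 0 0.00015 0 0 0.1 0" --pt "0 0 0.00015 0 0 0.1 0" --pt "0 0 0.00015 0 0 0.1 0" --pt "0 0 0.00015 0 0 0.1 0" --pt "0 0 0.00015 0 0 0.1 0"

```text
t: 16.45
eef_pos: [573.2, 157.9, 97.4]
tcp_rot: [3.14, 0.0, 2.264]
ft_force: [-0.5, 0.3, 1.3]
opening: 0.352
```

```bash
python3 st.py
```

```text
t 16.45 p [573.24 157.86  97.38] r [3.1397e+00 3.0000e-04 2.2643e+00] F [-0.5  0.3  1.3] M [-0.13  0.24  0.02] op 0.352 j6 -0.537
```

Request:
play_rows --pt "0 0 0.0003 0 0 0.1 0" --pt "0 0 0.0003 0 0 0.1 0" --pt "0 0 0.0003 0 0 0.1 0" --pt "0 0 0.0003 0 0 0.1 0" --pt "0 0 0.0003 0 0 0.1 0" --pt "0 0 0.0003 0 0 0.1 0" --pt "0 0 0.0003 0 0 0.1 0" --pt "0 0 0.0003 0 0 0.1 0"

```text
t: 17.25
eef_pos: [574.1, 158.2, 96.7]
tcp_rot: [3.137, -0.002, 1.43]
ft_force: [-1.5, -0.9, 2.9]
opening: 0.345
```

```bash
python3 st.py
```

```text
t 17.25 p [574.07 158.2   96.69] r [ 3.1373e+00 -1.9000e-03  1.4300e+00] F [-1.5 -0.9  2.9] M [-0.24  0.45  0.05] op 0.345 j6 0.298
```

Request:
play_rows --pt "-0.0005 -0.0003 0.0003 0.004 -0.002 0.1 0" --pt "-0.0003 -0.0002 0.0003 0 0 0.1 0" --pt "0 0 0.0003 0 0 0.1 0" --pt "0 0 0.0003 0 0 0.1 0" --pt "0 0 0.0003 0 0 0.1 0" --pt "0 0 0.0003 0 0 0.1 0" --pt "0 0 0.0003 0 0 0.1 0" --pt "0 0 0.0003 0 0 0.1 0"

```text
t: 18.05
eef_pos: [574.5, 157.7, 96.2]
tcp_rot: [3.14, -0.003, 0.595]
ft_force: [-1.2, -2.4, 3.3]
opening: 0.348
```

```bash
python3 st.py
```

```text
t 18.05 p [574.48 157.66  96.16] r [ 3.14   -0.0033  0.5955] F [-1.2 -2.4  3.3] M [-0.21  0.53  0.04] op 0.348 j6 1.132
```

Request:
play_rows --pt "-0.0004 -0.0002 0.0003 0.001 -0.003 0.1 0" --pt "-0.0004 -0.0002 0.0003 0 0 0.1 0" --pt "0 0 0.0003 0 0 0.1 0" --pt "0 0 0.0003 0 0 0.1 0" --pt "0 0 0.0003 0 0 0.1 0" --pt "0 0 0.0003 0 0 0.1 0" --pt "0 0 0.0003 0 0 0.1 0" --pt "0 0 0.0003 0 0 0.1 0"

```text
t: 18.85
eef_pos: [574.6, 157.5, 95.6]
tcp_rot: [-3.141, -0.004, -0.239]
ft_force: [-1.8, -2.5, 3.4]
opening: 0.35
```

```bash
python3 st.py
```

```text
t 18.85 p [574.55 157.47  95.59] r [-3.141  -0.0038 -0.2388] F [-1.8 -2.5  3.4] M [-0.44  0.58  0.02] op 0.35 j6 1.968
```

Request:
play_rows --pt "-0.0003 0.0003 0.0003 0 -0.003 0.1 0" --pt "0 0 0.0003 0 0 0.1 0" --pt "0 0 0.0003 0 0 0.1 0" --pt "0 0 0.0003 0 0 0.1 0" --pt "0 0 0.0002 0 0 0.08 0" --pt "0 0 0 0 0 0 0"

```text
t: 19.45
eef_pos: [574.3, 156.8, 95.3]
tcp_rot: [-3.141, -0.001, -0.741]
ft_force: [-0.6, 0.2, 1.2]
opening: 0.349
```

```bash
python3 st.py;python3 - <<'E'
from cell import *
from h import *
w=read_camera("wrist"); crop(w,130,140,250,190,3,"pics/w10.png")
E
```

```text
t 19.45 p [574.32 156.78  95.29] r [-3.1406e+00 -1.5000e-03 -7.4130e-01] F [-0.6  0.2  1.2] M [-0.2   0.46 -0.05] op 0.349 j6 2.468
```

View pics/w10.png

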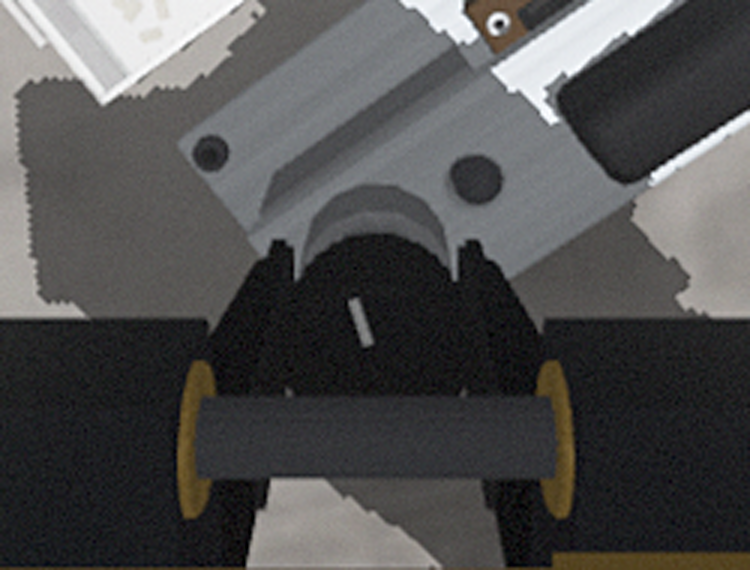

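Request:
play_rows --pt "0 0 0 0 0 0 55" --pt "0 0 0 0 0 0 55" --pt "0 0 0 0 0 0 55"

```text
t: 19.8
eef_pos: [574.9, 157.0, 95.2]
tcp_rot: [-3.139, -0.002, -0.734]
ft_force: [0.8, -0.3, -0.1]
opening: 0.53
```

```bash
python3 st.py
```

```text
t 19.8 p [574.92 157.02  95.24] r [-3.1393e+00 -2.2000e-03 -7.3380e-01] F [ 0.8 -0.3 -0.1] M [-0.    0.17 -0.04] op 0.53 j6 2.461
```

Request:
play_rows --pt "-0.0015 0.0008 0 -0.002 -0.002 -0.1 55" --pt "0 0 0 0 0 -0.14 55" --pt "0 0 0 0 0 -0.14 55" --pt "0 0 0 0 0 -0.14 55" --pt "0 0 0 0 0 -0.14 55" --pt "0 0 0 0 0 -0.14 55" --pt "0 0 0 0 0 -0.14 55" --pt "0 0 0 0 0 -0.14 55"

```text
t: 20.6
eef_pos: [574.1, 158.0, 94.9]
tcp_rot: [3.141, -0.002, 0.393]
ft_force: [0.3, 1.2, 0.3]
opening: 0.55
```

```bash
python3 st.py
```

```text
t 20.6 p [574.15 158.03  94.85] r [ 3.1414e+00 -2.3000e-03  3.9310e-01] F [0.3 1.2 0.3] M [-0.08  0.16  0.02] op 0.55 j6 1.335
```

Request:
play_rows --pt "-0.0009 0.0002 -0.0003 0 -0.002 -0.14 55" --pt "0 0 0 0 0 -0.14 55" --pt "0 0 0 0 0 -0.14 55" --pt "0 0 0 0 0 -0.14 55" --pt "0 0 0 0 0 -0.14 55" --pt "0 0 0 0 0 -0.14 55" --pt "0 0 0 0 0 -0.14 55" --pt "0 0 0 0 0 -0.14 55"

```text
t: 21.4
eef_pos: [574.3, 158.1, 94.7]
tcp_rot: [3.139, -0.001, 1.567]
ft_force: [0.6, 0.6, 0.4]
opening: 0.552
```

```bash
python3 st.py
```

```text
t 21.4 p [574.29 158.09  94.73] r [ 3.1394e+00 -6.0000e-04  1.5674e+00] F [0.6 0.6 0.4] M [-0.08  0.06  0.01] op 0.552 j6 0.161
```

Request:
play_rows --pt "-0.0007 -0.001 -0.0003 0.002 0 -0.14 55" --pt "0 0 0 0 0 -0.14 55" --pt "0 0 0 0 0 -0.14 55" --pt "0 0 0 0 0 -0.14 55" --pt "0 0 0 0 0 -0.12 55" --pt "0 0 0 0 0 -0.05 55" --pt "0 0 0 0 0 0 55"

```text
t: 22.1
eef_pos: [574.0, 157.8, 94.7]
tcp_rot: [3.139, 0.0, 2.338]
ft_force: [0.5, -0.1, -0.5]
opening: 0.551
```

```bash
python3 st.py;python3 - <<'E'
from cell import *
from h import *
w=read_camera("wrist"); crop(w,130,140,250,190,3,"pics/w11.png")
E
```

```text
t 22.1 p [574.05 157.84  94.68] r [3.1395e+00 5.0000e-04 2.3384e+00] F [ 0.5 -0.1 -0.5] M [-0.07  0.   -0.03] op 0.551 j6 -0.611
```

View pics/w11.png

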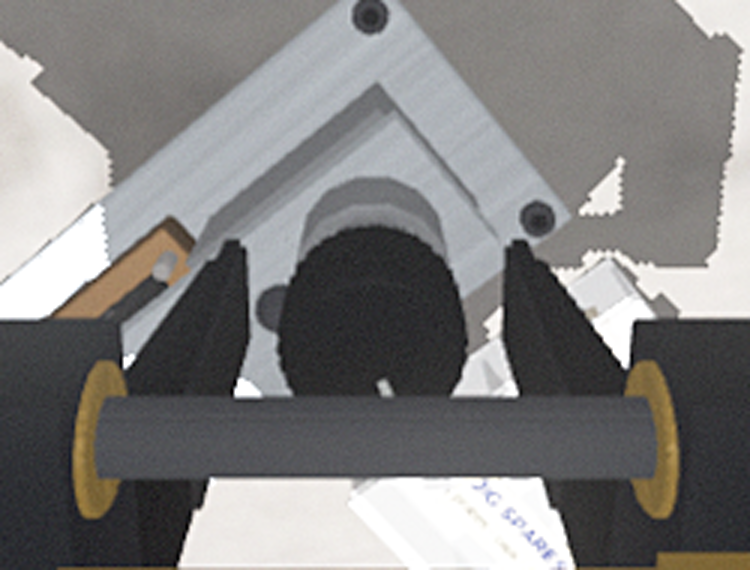

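Request:
play_rows --pt "0.0003 -0.0007 -0.0003 0.002 0 0 45" --pt "0 0 0 0 0 0 0" --pt "0 0 0 0 0 0 0" --pt "0 0 0 0 0 0 0" --pt "0 0 0 0 0 0 0"

```text
t: 22.65
eef_pos: [573.4, 157.6, 95.0]
tcp_rot: [3.141, 0.001, 2.333]
ft_force: [-0.1, 0.3, -0.3]
opening: 0.35
```

```bash
python3 st.py
```

```text
t 22.65 p [573.36 157.62  94.98] r [3.1415e+00 5.0000e-04 2.3327e+00] F [-0.1  0.3 -0.3] M [-0.06  0.05  0.03] op 0.35 j6 -0.604
```

Request:
play_rows --pt "0 0 0.0002 0 0 0.06 0" --pt "0 0 0.0003 0 0 0.1 0" --pt "0 0 0.0003 0 0 0.1 0" --pt "0 0 0.0003 0 0 0.1 0" --pt "0 0 0.0003 0 0 0.1 0" --pt "0 0 0.0003 0 0 0.1 0" --pt "0 0 0.0003 0 0 0.1 0" --pt "0 0 0.0003 0 0 0.1 0"

```text
t: 23.45
eef_pos: [573.5, 157.6, 94.0]
tcp_rot: [3.14, 0.0, 1.543]
ft_force: [0.0, 0.9, 2.4]
opening: 0.354
```

```bash
python3 st.py
```

```text
t 23.45 p [573.46 157.57  93.96] r [3.1402e+00 3.0000e-04 1.5435e+00] F [0.  0.9 2.4] M [-0.1   0.17  0.06] op 0.354 j6 0.185
```

Request:
play_rows --pt "0 0 0.0003 0.001 0 0.1 0" --pt "0 0 0.0003 0 0 0.1 0" --pt "0 0 0.0003 0 0 0.1 0" --pt "0 0 0.0003 0 0 0.1 0" --pt "0 0 0.0003 0 0 0.1 0" --pt "0 0 0.0003 0 0 0.1 0" --pt "0 0 0.0003 0 0 0.1 0" --pt "0 0 0.0003 0 0 0.1 0"

```text
t: 24.25
eef_pos: [573.7, 157.5, 93.2]
tcp_rot: [3.14, -0.001, 0.708]
ft_force: [0.1, -0.8, 1.9]
opening: 0.35
```

```bash
python3 st.py
```

```text
t 24.25 p [573.69 157.47  93.15] r [ 3.1403e+00 -1.0000e-03  7.0820e-01] F [ 0.1 -0.8  1.9] M [-0.1   0.32  0.01] op 0.35 j6 1.02
```

Request:
play_rows --pt "0 0 0.0003 0.001 -0.001 0.1 0" --pt "0 0 0.0003 0 0 0.1 0" --pt "0 0 0.0003 0 0 0.1 0" --pt "0 0 0.0003 0 0 0.1 0" --pt "0 0 0.0003 0 0 0.1 0" --pt "0 0 0.0003 0 0 0.1 0" --pt "0 0 0.0003 0 0 0.1 0" --pt "0 0 0.0002 0 0 0.1 0"

```text
t: 25.05
eef_pos: [573.8, 157.4, 92.3]
tcp_rot: [-3.142, -0.001, -0.127]
ft_force: [-2.1, -0.4, 0.4]
opening: 0.35
```

```bash
python3 st.py;python3 - <<'E'
from cell import *
from h import *
w=read_camera("wrist"); crop(w,130,140,250,190,3,"pics/w12.png")
t=read_camera("top"); crop(t,120,140,130,90,6,"pics/t12.png")
s=read_camera("scene"); crop(s,140,200,120,115,5,"pics/s12.png")
E
```

```text
t 25.05 p [573.78 157.39  92.35] r [-3.1416e+00 -1.2000e-03 -1.2700e-01] F [-2.1 -0.4  0.4] M [-0.05  0.33  0.05] op 0.35 j6 1.855
```

View pics/w12.png

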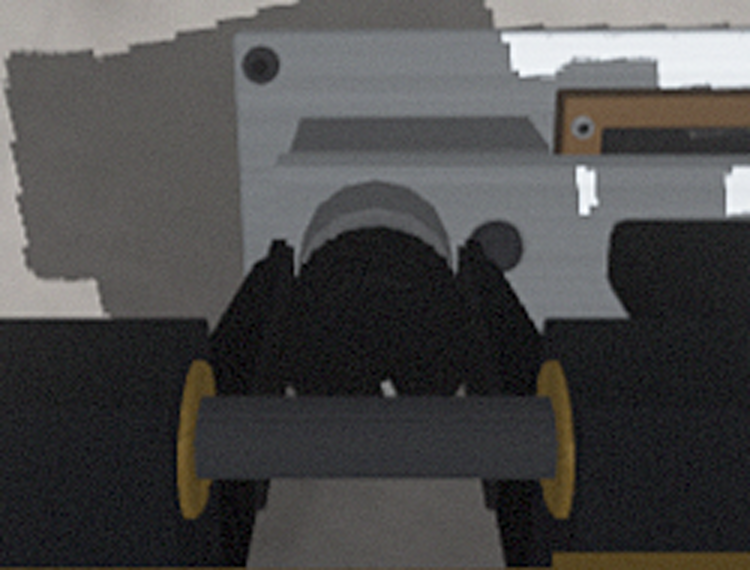

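View pics/s12.png

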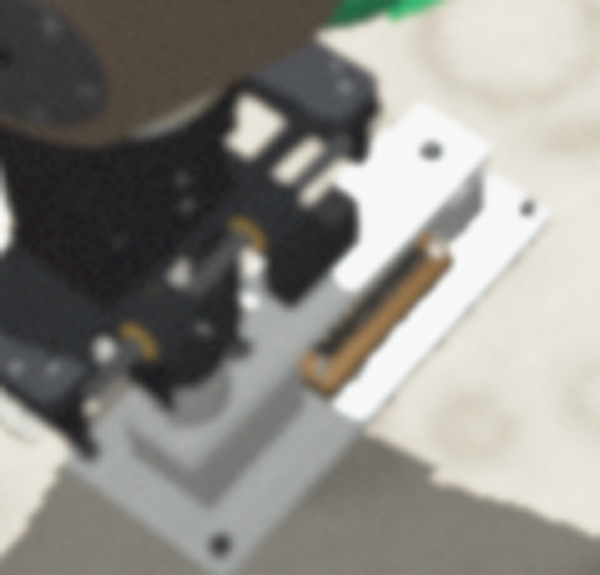

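Request:
play_rows --pt "0 0 0.0003 0 -0.001 0.1 0" --pt "0 0 0.0002 0 0 0.1 0" --pt "0 0 0.0002 0 0 0.1 0" --pt "0 0 0 0 0 0 0" --pt "0 0 0 0 0 0 0" --pt "0 0 0 0 0 0 0"

```text
t: 25.8
eef_pos: [573.8, 157.4, 92.2]
tcp_rot: [-3.141, -0.001, -0.41]
ft_force: [-1.2, -0.2, 0.8]
opening: 0.348
```

```bash
python3 st.py;python3 - <<'E'
from cell import *
from h import *
w=read_camera("wrist"); crop(w,130,140,250,190,3,"pics/w13.png")
t=read_camera("top"); crop(t,120,140,130,90,6,"pics/t13.png")
s=state(); print(s["eef_pos"],s["tcp_rot"],abs(s["qvel"]).max())
E
```

```text
t 25.8 p [573.84 157.35  92.22] r [-3.1414e+00 -6.0000e-04 -4.0970e-01] F [-1.2 -0.2  0.8] M [0.02 0.31 0.04] op 0.348 j6 2.137
[573.81269667 157.36759536  92.20036235] [-3.14139763e+00 -5.24975685e-04 -4.10894578e-01] 0.01577697688824617
```

View pics/w13.png

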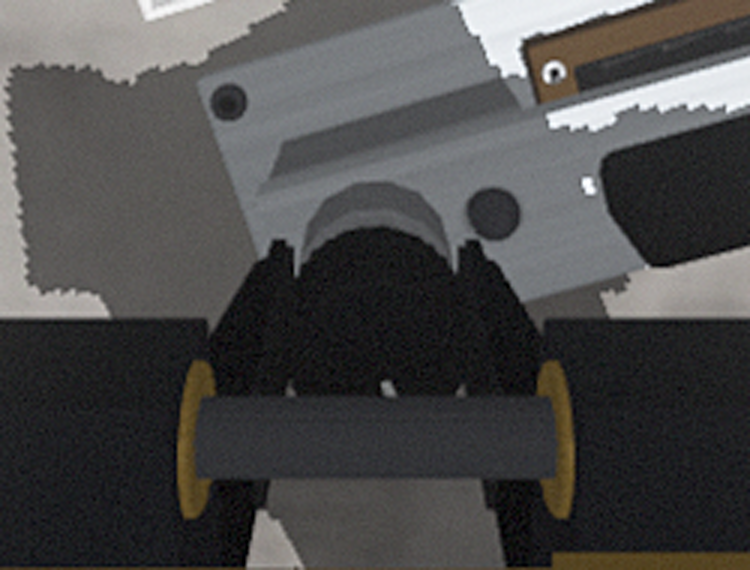

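View pics/t13.png

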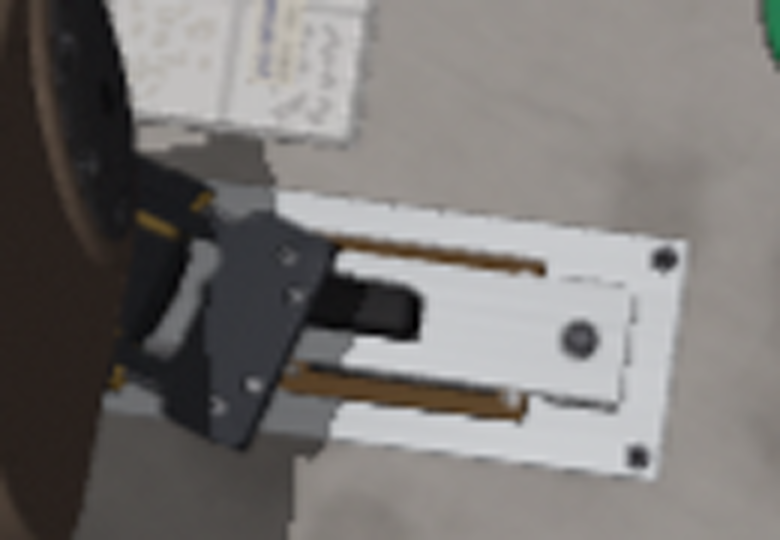

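```bash
python3 - <<'E'
from cell import *
print(job_done())
E
python3 st.py
```

```text
the job is handed in; nothing more can be done
None
the job is handed in; nothing more can be done
```

I seated the bridge on the two posts, started the thumbscrew as asked, and handed the job in at about 26 s. The fingers were still gripping the knob and nothing was moving. No verdict was reported.

- **Seating:** I lowered the bridge over both locating pins and met almost no side force on the way down. It stopped at the expected height (tool at 71.2 mm against 71.3 mm worked out). The pictures afterwards show both pins through their holes. My only press on the bridge was about 26 N down, once it was on the posts, and nothing touched the nest.
- **Backward turn:** I turned the screw about 1.4 rad anticlockwise under a light push. It then dropped about 4–5 mm and the upward force vanished, so I took that as the thread start.
- **Forward turn:** I turned the tool 6.33 rad clockwise in two grips, releasing once to wind the wrist back. The screw went down about 4.9 mm, which fits one turn of the 5 mm pitch. The pushing force stayed under about 4 N, and I estimate the final screw turn at about 6.2 rad.

**Less certain:**
- **White line:** in the last pictures it is mostly hidden behind the gripper, so the final angle comes from the tool's rotation. The visible part of the line showed no slip.
- **Bridge position:** in the last top view the bridge sits about half a pixel (roughly 1 mm) from where it was when seated. I took this as play in its holes and did not correct it.

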